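# Run down the loose wing nut on the ring-light arm

## Task

The brass wing nut on the pivot of the ring light's arm has worked loose, though the lamp is still aimed right. With repeated fingertip strokes against its wings, clockwise from above, run the nut down its bolt until it sits tight on its washer and turns no further, then take the hand away. Only push the wings, gently, never pinch them; do not swing the lamp off its aim, and leave everything else on the counter where it is.

Things in the scene. Friction and masses are not known exactly. Their poses are not given: they have to be found in the camera images.
- pivot (a point): fixed point on the vertical pivot axis of the black stand, at the top of the washer on which the nut seats, 126 mm above the counter. z up; x points away from the stand's column, along the middle of the lamp arm's swing. The washer lies on a 36 mm wide ear. The pivot bolt, 10 mm thick, ends 14 mm above this point.
- column_top (a point): centre of the top of the stand's square column (42 mm along x, 52 mm along y, axes as pivot), 156 mm above the counter. It stands beside the nut, its near face 30 mm from the pivot axis and its top 30 mm above the washer, so fingers cannot pass round behind the nut; the nut's other sides are free.
- wings (a point): centre of the brass wing nut, on the pivot axis, 17 mm above the nut's underside; x runs along both wings and turns with the nut, z up. 51 mm over the wings, 25 mm high. The wings are round ears 16 mm across, 4.6 mm thick, centred 17.5 mm either side of this point, tops 8 mm above it. The hub between is 20 mm thick, its top 6 mm below this point. The nut sinks 1.5 mm a turn.
- wing_nut (a joint): how far the nut has been turned, rad, growing clockwise seen from above (running down). At 10.0 it is tight on its washer and stops, giving about 0.1 rad more under a 10 N push and springing back; it starts at 0.5 to 4.0. Before that it turns with about 0.03 N m, some 2 N on a wing, and stays where it is left.
- ring_light (a point): centre of the lamp's upright black and white ring (160 mm across, 25 mm thick), 200 mm from the pivot axis, 228 mm above the counter; x points where it shines, away from the pivot. It stands on a stem at the end of a black 18 mm square arm, top 113 mm above the counter; arm and lamp swing about the pivot axis if pushed.
- spray_bottle: white bottle with a red trigger head, 62 mm thick, 181 mm high; origin at the centre of its underside
- pomade_jar: amber jar, 72 mm across, 44 mm high; origin at the centre of its underside
- neck_duster: barber's brush standing on its dark wooden handle, bristles up, at most 66 mm thick, 142 mm high; origin at the centre of its underside
- clipper: black and brass hair clipper lying on its back, 46 mm wide, 38 mm high, 175 mm long along its x; origin under the middle of its body

How it is judged:
At the end, for the whole second after the job is handed in: The nut is seated: turned to within 0.12 rad (7 degrees) of its stop on the washer and at rest; the lamp is within 25 mm of where it was aimed (value of joint wing_nut above 9.88 rad and velocity of joint wing_nut between -0.05 and 0.05 rad/s and distance of ring_light from where it was at the start of the episode below 0.025 m); the robot touches nothing.
It fails at once if the lamp is swung more than 25 mm off its aim (distance of ring_light from where it was at the start of the episode above 0.025 m).
It fails at once if the nut is pinched or forced: more than 35 N between the fingers and the nut (contact force between wing_nut and the fingers above 35 N).
It fails at once if something else on the counter is lifted or moved by more than 20 mm (distance of any of spray_bottle, pomade_jar, neck_duster, clipper from where it was at the start of the episode above 0.02 m).
It also fails if it takes over 59 s, if anything falls off the work surface, if the arm or the gripper's body presses on something with over 40 N, if the wrist force passes 120 N, or if a joint passes its speed limit or range.

## Robot

A 6-joint arm with a two-finger parallel gripper is mounted at the origin on the work surface. World frame = base frame: x ahead of the robot, y to its left, z up, the work surface at z = 0. Lengths are in m, angles in rad, forces in N, time in s.
With the tool pointing down it reaches from about 0.25 to 0.8 m from the base axis. Payload 3.9 kg.
Tool frame: the origin (TCP) lies between the finger pads; the fingertips stand 8 mm ahead of it and the grasp point (between the pads) lies 11 mm behind it; z points along the fingers, y is the line along which they close (so a half turn about z gives the same grasp; the last joint's range is limited). The gripper opens to 85 mm and grips with 20 to 120 N. Pads are 22 mm wide; open, the fingers measure 114 mm over their backs; the gripper's body (76 mm by 85 mm) begins 54 mm behind the grasp point. The pads swing forward as they close: fully open they stand 13 mm farther back than shut.
Start: joints at [-1.233, 0.26, -0.138, 1.173, 0, 1.571], TCP at [0.174, -0.495, 0.239] pointing down, gripper open.
Joint ranges: [-2.78, 2.78], [-0.83, 1.72], [-1.28, 1.37], [-1.9, 2.12], [-1.57, 1.48], [-3.14, 3.14]. Speed limits (rad/s): [2.57, 2.57, 3.14, 3.14, 3.14, 3.14].

## Interface

Orientations are given as [roll, pitch, yaw] about the fixed x, y, z axes, in that order (R = Rz(yaw) Ry(pitch) Rx(roll)).
In Python, from bench import bot gives the robot as it stands.
- The arm moves only by the tool apply_moves, never from a script. Its argument "plan" is a list of rows, each an object of numbers: "ax", "ay", "az": the turn, a rotation vector about the tool's x, y, z in units of 10 degrees (1.0 is 10 degrees); "tx", "ty", "tz": the shift along the tool's x, y, z in units of 0.5 m (1.0 is 0.5 m); "fingers": the finger opening in mm, from 0 to 85.4. In form: [{"ax": .., "ay": .., "az": .., "tx": .., "ty": .., "tz": .., "fingers": ..}, ...]. A call has 1 to 12 rows; each row shifts and turns the commanded pose from where the row before left it, along the tool's axes as they then stand; what a row does not reach is not made up. A row lasts 1/8 s, in which the tool goes at most 62.5 mm and 10.7 degrees, less where a joint would pass 70% of its speed; a pose out of reach is approached as far as the arm can. A call with a number of a shift or a turn outside -1 to 1 is refused whole. A call with a gripper value outside its range is refused whole. The fingers move at their own pace and stop on an object; "grip_force" is the grip in N (left out, the last holds). Time passes only in rows, so rows that do not move let the fingers close. It gives the time, the measured TCP pose, the force, the opening and the grip force at its end, in the units of the state.
- bot.get_obs(): the state, without advancing time (a new reading comes with each control period).
- bot.get_image(name): name is "scene" or "side" or "wrist"; returns a dict with "image" (480x640x3 uint8, red, green, blue), "depth" (480x640 float32, m along the optical axis (not along the pixel's ray), 0 where there is no reading), "fov_y" (degrees; the focal length in pixels is half the picture's height over the tangent of half this angle, whatever the lens; pixels are square), "cx", "cy" (the principal point, pixels), "rvec" (rotation vector, rad) and "tvec" (3), from world to camera coordinates, as OpenCV has them. Camera axes: x right, y down, z forward; pixel columns grow to the right and rows downward; lengths in m; the calibration is good to about 2 mm. A picture is of the moment at which its call begins.
- bot.hand_in(): hands the job in; it is judged then, once.
Trained networks look in a picture, given as the dict that the camera call returned (one of the last four; its "shot" number tells which), for a name from the list of things; names that differ only in an ending like _2 or _b are one class to them, and where a whole thing is asked for, a point or a joint stands for the part that bears it (a point fixed in the world has none). Each returns a list of dicts, best first, with "p" (0 to 1); they miss things now and then, are a little off and sometimes report something else, mostly with a low value. They report only what shows in the picture. A call takes as long as a camera call.
- bot.boxes_of(picture, name): "centre" ([column, row] in pixels, amid what is visible of it).
The state is a dict: "time": time; "qpos": joint angles; "dq": joint speeds; "joint_torque": joint torques, N m; "ee_pos": TCP position; "ee_rot": TCP orientation; "force": force on the tool from outside, world axes, zero at the start; "wrist_torque": the same for the moment, N m; "gripper_width": finger opening in m; "grip_force": force on a finger pad.
Only numpy, scipy, OpenCV 4.12 (cv2) and the standard library are available. Lean on these libraries where they do the work, as an engineer would, in place of code of your own. Each camera call takes 0.05 s, during which the arm holds its last target. There are 200 camera calls.

## Working session

There is one attempt and no reset: what is moved stays moved. The work goes in short steps, Python scripts to look and compute and a tool call to move; the robot and the scene stay as the last step left them, time stands still between calls to the robot, and variables do not carry over. Pictures are saved under pics/ and viewed, at most 10 in all, crops included, and the job is handed in when it is done.

Besides the shell and the picture viewer there is one more tool, called after ">>>" by a JSON object that holds its "fn" and its "kwargs", one argument or row to a line. apply_moves: Moves the arm, as the interface text tells. Its arguments: {"type":"object","properties":{"plan":{"type":"array","items":{"type":"object","properties":{"ax":{"type":"number"},"ay":{"type":"number"},"az":{"type":"number"},"tx":{"type":"number"},"ty":{"type":"number"},"tz":{"type":"number"},"fingers":{"type":"number"}}}},"grip_force":{"type":"number"}},"required":["plan"]}

```bash
mkdir -p pics
cat > h.py <<'E'
import numpy as np, cv2
from bench import bot
def K(p):
    f=240/np.tan(np.radians(p["fov_y"])/2); return f
def world(p,u,v,d=None):
    f=K(p); 
    if d is None: d=p["depth"][int(round(v)),int(round(u))]
    c=np.array([(u-p["cx"])/f*d,(v-p["cy"])/f*d,d]); R=cv2.Rodrigues(np.array(p["rvec"],float))[0]
    return R.T@(c-np.array(p["tvec"]).ravel())
def cloud(p):
    f=K(p); v,u=np.mgrid[:480,:640]; d=p["depth"]; c=np.stack([(u-p["cx"])/f*d,(v-p["cy"])/f*d,d],-1)
    R=cv2.Rodrigues(np.array(p["rvec"],float))[0]
    w=(c-np.array(p["tvec"]).ravel())@R; w[d==0]=np.nan; return w
def save(p,n): cv2.imwrite("pics/"+n,cv2.cvtColor(p["image"],cv2.COLOR_RGB2BGR))
E
python3 - <<'E'
from h import *
o=bot.get_obs();print(o["ee_pos"],o["ee_rot"],o["time"])
for c in ["scene","side","wrist"]:
    p=bot.get_image(c); save(p,c+"0.png")
    R=cv2.Rodrigues(np.array(p["rvec"],float))[0]; print(c,p["fov_y"],-R.T@np.array(p["tvec"]).ravel())
    for n in ["wings","wing_nut","column_top","ring_light","spray_bottle","pomade_jar","neck_duster","clipper"]:
        b=bot.boxes_of(p,n)[:2]
        print(n,[(round(x["p"],2),np.round(x["centre"]),np.round(world(p,*x["centre"]),3)) for x in b])
E
```

```text
[ 0.17376668 -0.4947251   0.23847636] [-3.13969254e+00 -7.78914483e-06  3.37757880e-01] 0.0
scene 42.38037546749632 [1.11492877 0.67721451 0.9578096 ]
wings [(0.5, array([336., 214.]), array([0.515, 0.036, 0.141]))]
wing_nut [(0.54, array([333., 212.]), array([0.512, 0.026, 0.138]))]
column_top [(0.86, array([327., 211.]), array([ 0.417, -0.098, -0.003]))]
ring_light [(0.65, array([277., 147.]), array([ 0.492, -0.172,  0.176]))]
spray_bottle [(0.77, array([325., 306.]), array([0.669, 0.176, 0.118]))]
pomade_jar [(0.65, array([417., 275.]), array([0.444, 0.196, 0.044]))]
neck_duster [(0.58, array([255., 256.]), array([0.691, 0.01 , 0.127]))]
clipper [(0.72, array([383., 211.]), array([0.356, 0.019, 0.041])), (0.66, array([329., 216.]), array([0.516, 0.018, 0.127]))]
side 46.18100481419448 [ 0.37914485 -0.50002174  0.75812086]
wings [(0.52, array([270., 265.]), array([0.503, 0.02 , 0.148]))]
wing_nut [(0.49, array([270., 267.]), array([0.503, 0.024, 0.139]))]
column_top [(0.71, array([288., 314.]), array([ 0.469, -0.174,  0.295]))]
ring_light [(0.69, array([309., 337.]), array([ 0.517, -0.093,  0.112]))]
spray_bottle [(0.87, array([330., 209.]), array([0.644, 0.132, 0.107]))]
pomade_jar [(0.57, array([201., 258.]), array([0.421, 0.168, 0.046])), (0.41, array([271., 267.]), array([0.503, 0.012, 0.153]))]
neck_duster [(0.62, array([202., 257.]), array([0.423, 0.173, 0.042])), (0.55, array([386., 266.]), array([ 0.66 , -0.038,  0.135]))]
clipper [(0.96, array([192., 353.]), array([ 0.363, -0.004,  0.04 ]))]
wrist 58.165469165650165 [ 0.25136254 -0.46781372  0.37227556]
wings []
wing_nut []
column_top []
ring_light []
spray_bottle []
pomade_jar []
neck_duster []
clipper []
```

```bash
python3 - <<'E'
import cv2,numpy as np
a=cv2.imread("pics/scene0.png")[120:330,200:480];b=cv2.imread("pics/side0.png")[150:400,150:450]
cv2.imwrite("pics/a.png",np.vstack([cv2.resize(a,(400,300)),cv2.resize(b,(400,300*400//360))]) if 0 else np.hstack([cv2.resize(a,(400,300)),cv2.resize(b,(400,300))]))
E
python3 - <<'E'
import sys; sys.path.insert(0,'.')
from h import *
for c in ["scene","side"]:
    p=bot.get_image(c); w=cloud(p); np.save(f"{c}.npy",w); hsv=cv2.cvtColor(p["image"],cv2.COLOR_RGB2HSV)
    z=w[...,2]; near=np.hypot(w[...,0]-.507,w[...,1]-.025)<.09
    m=near&(hsv[...,1]>90)&(hsv[...,0]>12)&(hsv[...,0]<35)&(z>.115)&(z<.18)
    print(c,"brass",m.sum(),np.round(np.nanmin(w[m],0),3),np.round(np.nanmax(w[m],0),3))
    vs,us=np.where(m); print(us.min(),us.max(),vs.min(),vs.max())
    q=w[m]; t=q[q[:,2]>.135]; print(np.round(t.mean(0),4)); 
    e,V=np.linalg.eigh(np.cov(t[:,:2].T)); print(e,V)
    for zz in [.113,.156]:
        m=(np.hypot(w[...,0]-.507,w[...,1]-.025)<.2)&(abs(z-zz)<.003)&(hsv[...,2]<90)
        q=w[m]; 
        if len(q): print(zz,len(q),np.round(np.median(q,0),3),cv2.minAreaRect(q[:,:2].astype(np.float32)*1000))
E
```

```text
scene brass 97 [0.471 0.009 0.115] [0.525 0.098 0.158]
330 372 202 235
[0.5111 0.0342 0.1452]
[7.70672974e-06 2.24896730e-04] [[-0.9855306   0.16949758]
 [ 0.16949758  0.9855306 ]]
0.113 581 [ 0.514 -0.053  0.113] ((595.8548583984375, -24.617721557617188), (217.88040161132812, 274.0058288574219), 7.102970123291016)
0.156 461 [0.504 0.079 0.156] ((521.5511474609375, 21.701675415039062), (365.3506164550781, 135.3252410888672), 74.0130844116211)
side brass 211 [0.472 0.005 0.115] [0.523 0.083 0.154]
238 277 240 274
[0.5071 0.035  0.1439]
[2.88186129e-05 3.28937997e-04] [[-0.98992733  0.14157644]
 [ 0.14157644  0.98992733]]
0.113 898 [ 0.508 -0.078  0.113] ((581.8931274414062, -32.744354248046875), (193.04244995117188, 267.4393615722656), 6.325782299041748)
0.156 727 [0.498 0.078 0.156] ((557.2239379882812, 107.74332427978516), (191.77130126953125, 52.67060852050781), 26.05983543395996)
```

View pics/a.png

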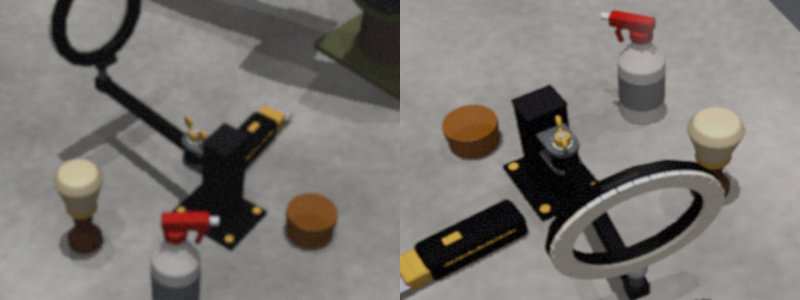

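The side view shows the column with the nut on its −y side, wings roughly along y. The lamp ring is at y≈−0.17, in front of the nut. I'll refine the column and wings next.

Run:
```python
from h import *
for c in ["scene","side"]:
    w=np.load(c+".npy"); z=w[...,2]
    m=(np.hypot(w[...,0]-.50,w[...,1]-.08)<.05)&(abs(z-.156)<.004); q=w[m][:,:2].astype(np.float32)*1000
    print(c,"coltop",len(q),q.mean(0),cv2.minAreaRect(q))
    m=(abs(z-.109)<.005)&(w[...,1]<-.02)&(w[...,1]>-.16)&(abs(w[...,0]-.51)<.05); q=w[m][:,:2].astype(np.float32)*1000
    print("arm",len(q),q.mean(0),cv2.fitLine(q,cv2.DIST_HUBER,0,.01,.01).ravel())
    m=(np.hypot(w[...,0]-.508,w[...,1]-.028)<.032)&(z>.143)&(z<.1545); q=w[m]*1000
    q=q[q[:,1]<52]; print("wing",len(q),q.mean(0),cv2.minAreaRect(q[:,:2].astype(np.float32)),cv2.fitLine(q[:,:2].astype(np.float32),cv2.DIST_HUBER,0,.01,.01).ravel())
R=cv2.Rodrigues(np.array((p:=bot.get_image("wrist"))["rvec"],float))[0]; print(R[2], p["cx"],p["cy"])
```

```text
scene coltop 440 [501.3438   80.87315] ((502.028564453125, 73.25077819824219), (53.664058685302734, 58.95563888549805), 12.122709274291992)
arm 363 [513.7865 -87.0561] [ 2.6861731e-02 -9.9963915e-01  5.1595862e+02 -8.8278641e+01]
wing 43 [508.77969881  28.83963507 148.72624329] ((510.0706787109375, 29.687349319458008), (43.821083068847656, 9.008541107177734), 80.50525665283203) [1.5805887e-01 9.8742968e-01 5.0912039e+02 2.8991987e+01]
side coltop 751 [498.1985   77.53593] ((499.2354431152344, 72.41899871826172), (52.70591354370117, 58.473995208740234), 8.552846908569336)
arm 421 [508.1078  -86.22329] [ 1.5554115e-02 -9.9987900e-01  5.0770380e+02 -8.4523064e+01]
wing 68 [506.22013371  26.31117769 149.67808571] ((506.5893249511719, 28.139610290527344), (46.43857955932617, 4.421133995056152), 80.77279663085938) [1.6218559e-01 9.8676026e-01 5.0621109e+02 2.6342581e+01]
[-0.29846311 -0.10532454 -0.94859186] 312.9184769545527 231.0855202957136
```

>>> {"fn": "apply_moves", "kwargs": {
  "plan": [
    {"tz": -0.11},
    {"tz": -0.11},
    {"tz": -0.11}
  ]
}}

```text
invalid input at $.plan[0]: expected keys ax, ay, az, tx, ty, tz, fingers
```

>>> {"fn": "apply_moves", "kwargs": {
  "plan": [
    {"tx": 0.081,"ty": -0.064},
    {"tx": 0.081,"ty": -0.064},
    {"tx": 0.081,"ty": -0.064},
    {"tx": 0.081,"ty": -0.064},
    {"tx": 0.081,"ty": -0.064},
    {"tx": 0.081,"ty": -0.064},
    {"tx": 0.081,"ty": -0.064},
    {"tx": 0.081,"ty": -0.064},
    {"tx": 0.081,"ty": -0.064},
    {"tx": 0.081,"ty": -0.064},
    {"tx": 0.081,"ty": -0.064},
    {"tx": 0.081,"ty": -0.064}
  ]
}}

```text
invalid input at $.plan[0]: expected keys ax, ay, az, tx, ty, tz, fingers
```

>>> {"fn": "apply_moves", "kwargs": {
  "plan": [
    {"tz": 0.08},
    {"tz": 0.08},
    {"tz": 0.08},
    {}
  ]
}}

```text
invalid input at $.plan[0]: expected keys ax, ay, az, tx, ty, tz, fingers
```

```bash
cat > look.py <<'E'
from h import *
import sys
o=bot.get_obs();print(o["time"],np.round(o["ee_pos"],4),np.round(o["ee_rot"],3),np.round(o["qpos"],3))
p=bot.get_image("wrist"); save(p,sys.argv[1]); w=cloud(p);z=w[...,2]
for n in ["wings","column_top"]: print(n,[(round(x["p"],2),np.round(x["centre"]),np.round(world(p,*x["centre"]),4)) for x in bot.boxes_of(p,n)[:2]])
m=(np.hypot(w[...,0]-.50,w[...,1]-.08)<.05)&(abs(z-.156)<.003); q=w[m][:,:2].astype(np.float32)*1000
if len(q): print("coltop",len(q),cv2.minAreaRect(q))
hsv=cv2.cvtColor(p["image"],cv2.COLOR_RGB2HSV)
m=(np.hypot(w[...,0]-.507,w[...,1]-.028)<.034)&(z>.1425)&(z<.1555)&(hsv[...,1]>80); q=w[m]*1000
if len(q): print("wing",len(q),q.mean(0),q[:,2].max(),cv2.minAreaRect(q[:,:2].astype(np.float32)),cv2.fitLine(q[:,:2].astype(np.float32),cv2.DIST_HUBER,0,.01,.01).ravel()[:2])
E
python3 look.py w1.png
```

```text
1.5 [ 0.174  -0.4953  0.2393] [ 3.142 -0.     0.338] [-1.233  0.26  -0.138  1.173  0.     1.571]
wings []
column_top []
```

View pics/w1.png

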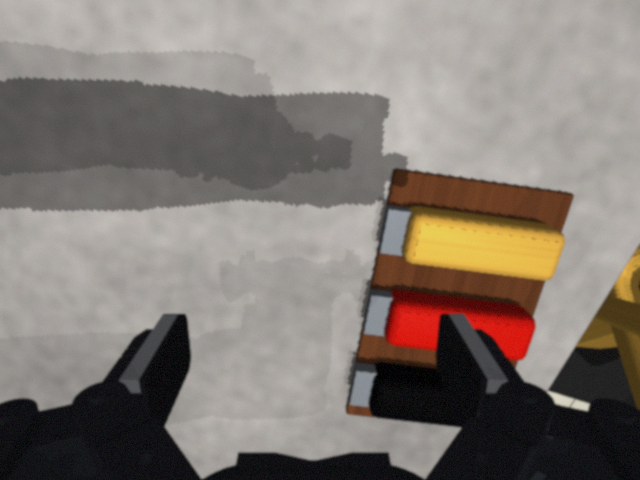

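The moves were refused because every key is required, so the arm is still at its start. The picture shows only the open fingers at about (160,350) and (475,350) and a tray. I'll resend the moves with full rows.

>>> {"fn": "apply_moves", "kwargs": {
  "plan": [
    {"ax": 0,"ay": 0,"az": 0,"tx": 0,"ty": 0,"tz": -0.11,"fingers": 60},
    {"ax": 0,"ay": 0,"az": 0,"tx": 0,"ty": 0,"tz": -0.11,"fingers": 60},
    {"ax": 0,"ay": 0,"az": 0,"tx": 0,"ty": 0,"tz": -0.11,"fingers": 60}
  ]
}}

```text
time: 2.02
ee_pos: [0.1739, -0.495, 0.406]
ee_rot: [3.141, -0.0, 0.338]
force: [1.0, -0.6, 0.3]
gripper_width: 0.0602
grip_force: 0.0
```

>>> {"fn": "apply_moves", "kwargs": {
  "plan": [
    {"ax": 0,"ay": 0,"az": 0,"tx": 0.081,"ty": -0.064,"tz": 0,"fingers": 60},
    {"ax": 0,"ay": 0,"az": 0,"tx": 0.081,"ty": -0.064,"tz": 0,"fingers": 60},
    {"ax": 0,"ay": 0,"az": 0,"tx": 0.081,"ty": -0.064,"tz": 0,"fingers": 60},
    {"ax": 0,"ay": 0,"az": 0,"tx": 0.081,"ty": -0.064,"tz": 0,"fingers": 60},
    {"ax": 0,"ay": 0,"az": 0,"tx": 0.081,"ty": -0.064,"tz": 0,"fingers": 60},
    {"ax": 0,"ay": 0,"az": 0,"tx": 0.081,"ty": -0.064,"tz": 0,"fingers": 60},
    {"ax": 0,"ay": 0,"az": 0,"tx": 0.081,"ty": -0.064,"tz": 0,"fingers": 60},
    {"ax": 0,"ay": 0,"az": 0,"tx": 0.081,"ty": -0.064,"tz": 0,"fingers": 60},
    {"ax": 0,"ay": 0,"az": 0,"tx": 0.081,"ty": -0.064,"tz": 0,"fingers": 60},
    {"ax": 0,"ay": 0,"az": 0,"tx": 0.081,"ty": -0.064,"tz": 0,"fingers": 60},
    {"ax": 0,"ay": 0,"az": 0,"tx": 0.081,"ty": -0.064,"tz": 0,"fingers": 60},
    {"ax": 0,"ay": 0,"az": 0,"tx": 0.081,"ty": -0.064,"tz": 0,"fingers": 60}
  ]
}}

```text
time: 3.52
ee_pos: [0.506, 0.0296, 0.4044]
ee_rot: [3.141, -0.0, 0.338]
force: [0.2, -0.3, -0.2]
gripper_width: 0.0604
grip_force: 0.0
```

>>> {"fn": "apply_moves", "kwargs": {
  "plan": [
    {"ax": 0,"ay": 0,"az": 0,"tx": 0,"ty": 0,"tz": 0.08,"fingers": 60},
    {"ax": 0,"ay": 0,"az": 0,"tx": 0,"ty": 0,"tz": 0.08,"fingers": 60},
    {"ax": 0,"ay": 0,"az": 0,"tx": 0,"ty": 0,"tz": 0.08,"fingers": 60},
    {"ax": 0,"ay": 0,"az": 0,"tx": 0,"ty": 0,"tz": 0,"fingers": 60}
  ]
}}

```text
time: 4.03
ee_pos: [0.5026, 0.028, 0.2814]
ee_rot: [-3.14, 0.007, 0.338]
force: [-0.1, -0.9, 0.8]
gripper_width: 0.0595
grip_force: 0.0
```

```bash
python3 look.py w2.png
```

```text
4.025 [0.5026 0.028  0.2814] [-3.14   0.007  0.338] [ 0.056  0.214 -0.09   1.274 -0.     2.859]
wings [(0.89, array([308., 200.]), array([0.5114, 0.0349, 0.1384])), (0.33, array([330., 217.]), array([0.5081, 0.0185, 0.1493]))]
column_top [(0.72, array([334., 217.]), array([0.5076, 0.0157, 0.1444]))]
coltop 5212 ((499.97491455078125, 81.2772445678711), (51.78248596191406, 41.80182647705078), 9.594717979431152)
wing 429 [509.04928859  33.81687886 148.32967218] 154.17516058672354 ((508.2737731933594, 34.847434997558594), (19.02301597595215, 53.64034652709961), 9.186516761779785) [0.15301575 0.98822373]
```

View pics/w2.png

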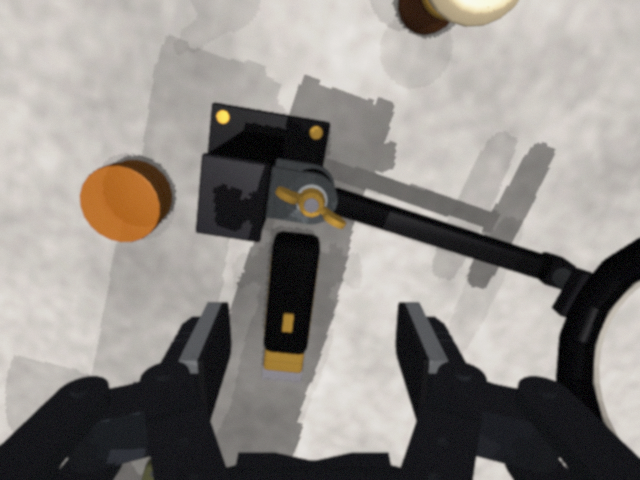

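The wrist view shows the wings from about (277,190) to (343,226), centre ≈(311,207). The column top is to the left at (232,195), the arm runs right, and the clipper is below.

```bash
cat > piv.py <<'E'
from h import *
import sys
p=bot.get_image("wrist"); w=cloud(p); f=K(p)
hsv=cv2.cvtColor(p["image"],cv2.COLOR_RGB2HSV)
m=((np.hypot(w[...,0]-.508,w[...,1]-.031)<.04)&(hsv[...,1]>110)&(hsv[...,0]>10)&(hsv[...,0]<30)&(w[...,2]>.12)).astype(np.uint8)
n,l,s,c=cv2.connectedComponentsWithStats(m); k=1+s[1:,4].argmax(); vs,us=np.where(l==k); print(s[k])
R=cv2.Rodrigues(np.array(p["rvec"],float))[0]; C=-R.T@np.array(p["tvec"]).ravel()
d=np.stack([(us-p["cx"])/f,(vs-p["cy"])/f,np.ones(len(us))],-1)@R
q=C+d*((.1465-C[2])/d[:,2])[:,None]; q=(q[:,:2]*1000).astype(np.float32)
r=cv2.minAreaRect(q); print(r, "angle",np.degrees(np.arctan2(*cv2.fitLine(q,cv2.DIST_HUBER,0,.01,.01).ravel()[1::-1])))
cr=cv2.resize(p["image"][140:270,220:400],None,fx=4,fy=4,interpolation=cv2.INTER_CUBIC)
cv2.imwrite("pics/"+sys.argv[1],cv2.cvtColor(cr,cv2.COLOR_RGB2BGR))
z=w[...,2]
g=(np.hypot(w[...,0]-.50,w[...,1]-.08)<.05)&(abs(z-.156)<.003); qq=w[g][:,:2].astype(np.float32)*1000
print("col",cv2.minAreaRect(qq),np.nanmedian(z[g]))
g=(abs(z-.113)<.003)&(w[...,1]<0)&(w[...,1]>-.14)&(abs(w[...,0]-.51)<.03);qq=w[g][:,:2].astype(np.float32)*1000
a=cv2.fitLine(qq,cv2.DIST_HUBER,0,.01,.01).ravel();print("arm",a, "x at y=31:",a[2]+a[0]/a[1]*(31-a[3]))
E
python3 piv.py c1.png
```

```text
[274 193  68  40 903]
((511.91796875, 31.74433135986328), (49.457244873046875, 18.199256896972656), 73.69356536865234) angle 80.62657
col ((499.8895263671875, 81.2851333618164), (52.044334411621094, 41.796451568603516), 9.943573951721191) 0.15439981272545628
arm [ 2.0645181e-02 -9.9978685e-01  5.1062872e+02 -6.8639709e+01] x at y=31: 508.5712
```

View pics/c1.png

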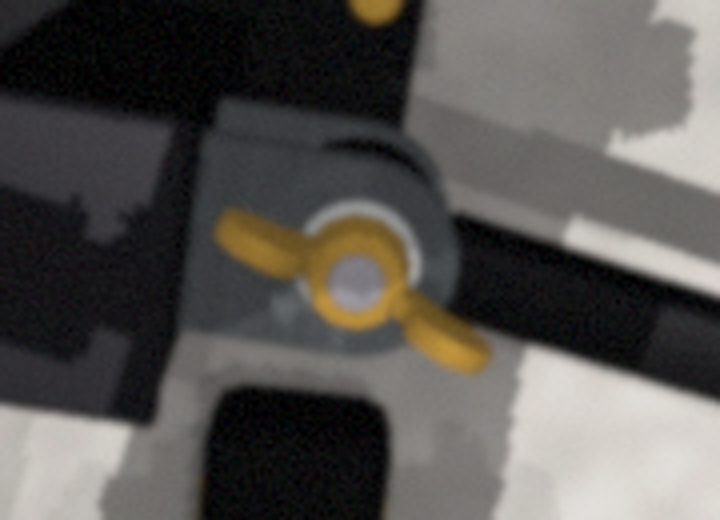

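The crop shows the bolt top at (357,283) and the wing ends at about (218,228) and (490,362), consistent with a pivot near (0.5085, 0.031). I'll close the fingers to 16 mm and turn the wrist back about 240° while still high.

>>> {"fn": "apply_moves", "kwargs": {
  "plan": [
    {"ax": 0,"ay": 0,"az": -1,"tx": 0,"ty": 0,"tz": 0,"fingers": 16},
    {"ax": 0,"ay": 0,"az": -1,"tx": 0,"ty": 0,"tz": 0,"fingers": 16},
    {"ax": 0,"ay": 0,"az": -1,"tx": 0,"ty": 0,"tz": 0,"fingers": 16},
    {"ax": 0,"ay": 0,"az": -1,"tx": 0,"ty": 0,"tz": 0,"fingers": 16},
    {"ax": 0,"ay": 0,"az": -1,"tx": 0,"ty": 0,"tz": 0,"fingers": 16},
    {"ax": 0,"ay": 0,"az": -1,"tx": 0,"ty": 0,"tz": 0,"fingers": 16},
    {"ax": 0,"ay": 0,"az": -1,"tx": 0,"ty": 0,"tz": 0,"fingers": 16},
    {"ax": 0,"ay": 0,"az": -1,"tx": 0,"ty": 0,"tz": 0,"fingers": 16},
    {"ax": 0,"ay": 0,"az": -1,"tx": 0,"ty": 0,"tz": 0,"fingers": 16},
    {"ax": 0,"ay": 0,"az": -1,"tx": 0,"ty": 0,"tz": 0,"fingers": 16},
    {"ax": 0,"ay": 0,"az": -1,"tx": 0,"ty": 0,"tz": 0,"fingers": 16},
    {"ax": 0,"ay": 0,"az": -1,"tx": 0,"ty": 0,"tz": 0,"fingers": 16}
  ]
}}

```text
time: 5.72
ee_pos: [0.5067, 0.028, 0.2865]
ee_rot: [3.139, 0.003, 2.438]
force: [-0.4, -0.3, -0.3]
gripper_width: 0.0159
grip_force: 0.0
```

>>> {"fn": "apply_moves", "kwargs": {
  "plan": [
    {"ax": 0,"ay": 0,"az": -1,"tx": 0,"ty": 0,"tz": 0,"fingers": 16},
    {"ax": 0,"ay": 0,"az": -1,"tx": 0,"ty": 0,"tz": 0,"fingers": 16},
    {"ax": 0,"ay": 0,"az": -1,"tx": 0,"ty": 0,"tz": 0,"fingers": 16},
    {"ax": 0,"ay": 0,"az": -1,"tx": 0,"ty": 0,"tz": 0,"fingers": 16},
    {"ax": 0,"ay": 0,"az": -1,"tx": 0,"ty": 0,"tz": 0,"fingers": 16},
    {"ax": 0,"ay": 0,"az": -1,"tx": 0,"ty": 0,"tz": 0,"fingers": 16},
    {"ax": 0,"ay": 0,"az": -1,"tx": 0,"ty": 0,"tz": 0,"fingers": 16},
    {"ax": 0,"ay": 0,"az": -1,"tx": 0,"ty": 0,"tz": 0,"fingers": 16},
    {"ax": 0,"ay": 0,"az": -1,"tx": 0,"ty": 0,"tz": 0,"fingers": 16},
    {"ax": 0,"ay": 0,"az": -1,"tx": 0,"ty": 0,"tz": 0,"fingers": 16},
    {"ax": 0,"ay": 0,"az": -1,"tx": 0,"ty": 0,"tz": 0,"fingers": 16},
    {"ax": 0,"ay": 0,"az": -1,"tx": 0,"ty": 0,"tz": 0,"fingers": 16}
  ]
}}

```text
time: 7.22
ee_pos: [0.5067, 0.028, 0.2865]
ee_rot: [-3.137, 0.001, -1.751]
force: [0.6, 0.2, -0.7]
gripper_width: 0.016
grip_force: 0.0
```

```bash
sed -i 's/220:400\]/200:440]/;s/140:270/130:330/;s/fx=4,fy=4/fx=3,fy=3/' piv.py; python3 piv.py c2.png
python3 - <<'E'
from h import *
o=bot.get_obs();print(o["time"],o["ee_pos"],o["ee_rot"],o["qpos"],o["gripper_width"],o["wrist_torque"])
p=bot.get_image("wrist");save(p,"w3.png");w=cloud(p)
from scipy.spatial.transform import Rotation as Ro
R=Ro.from_euler("xyz",o["ee_rot"]).as_matrix(); t=(w-o["ee_pos"])@R*1000
m=(abs(t[...,0])<30)&(abs(t[...,1])<60)&(t[...,2]>-60)&(t[...,2]<30)
for a,b in [(-60,-40),(-40,-25),(-25,-15),(-15,-10),(-10,-5),(-5,0),(0,5),(5,10),(10,15)]:
    k=m&(t[...,2]>=a)&(t[...,2]<b); q=t[k]
    if len(q): print(a,b,len(q),np.round(q.min(0)),np.round(q.max(0)))
E
```

```text
[301 184  25  76 736]
((508.5379943847656, 32.11498260498047), (52.014373779296875, 15.817509651184082), 80.15093231201172) angle 80.90094
col ((500.295654296875, 80.94831848144531), (51.59774398803711, 42.103328704833984), 9.490309715270996) 0.1542927392204943
arm [ 2.1229178e-02 -9.9977463e-01  5.1068982e+02 -5.7476826e+01] x at y=31: 508.8111
7.275 [0.50666654 0.02802521 0.28651401] [-3.13751655e+00  9.53664034e-04 -1.74755808e+00] [ 5.52622813e-02  2.10733413e-01 -8.12479317e-02  1.27462881e+00
 -9.18838069e-06 -1.33877037e+00] 0.015707340092642803 [-0.01390177  0.0587508  -0.02293958]
-60 -40 22462 [-13. -54. -60.] [ 17.  52. -40.]
-40 -25 5414 [-14. -41. -40.] [ 14.  40. -25.]
-25 -15 1590 [-12. -22. -25.] [ 11.  21. -15.]
-15 -10 781 [-12. -22. -15.] [ 11.  21. -10.]
-10 -5 723 [-12. -22. -10.] [11. 21. -5.]
-5 0 630 [-11. -23.  -5.] [11. 21. -0.]
0 5 487 [-10. -22.   0.] [11. 20.  5.]
5 10 112 [-11. -15.   5.] [10. 13. 10.]
10 15 3 [ 0. -9. 10.] [ 1.  7. 11.]
```

View pics/w3.png

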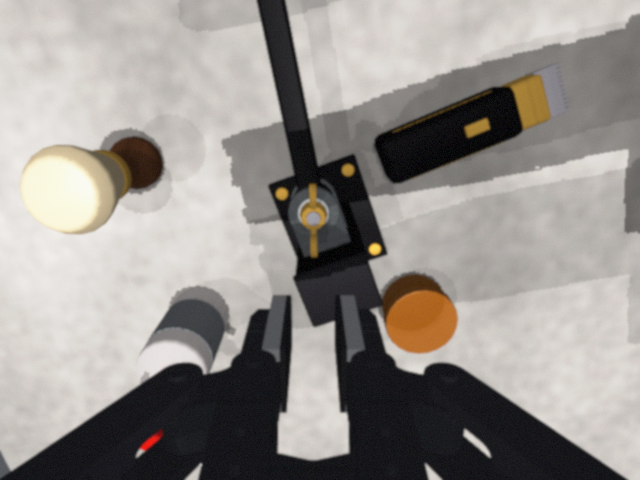

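The wrist view shows the wings vertical in the image at (313,220), in line with the gap between the fingers, which measure ±22 mm over their backs with tips +7 mm. I'll centre on the pivot and descend.

>>> {"fn": "apply_moves", "kwargs": {
  "plan": [
    {"ax": 0,"ay": 0,"az": 0,"tx": -0.0066,"ty": -0.0027,"tz": 0.06,"fingers": 16},
    {"ax": 0,"ay": 0,"az": 0,"tx": 0,"ty": 0,"tz": 0.06,"fingers": 16},
    {"ax": 0,"ay": 0,"az": 0,"tx": 0,"ty": 0,"tz": 0.06,"fingers": 16},
    {"ax": 0,"ay": 0,"az": 0,"tx": 0,"ty": 0,"tz": 0.04,"fingers": 16},
    {"ax": 0,"ay": 0,"az": 0,"tx": 0,"ty": 0,"tz": 0.02,"fingers": 16},
    {"ax": 0,"ay": 0,"az": 0,"tx": 0,"ty": 0,"tz": 0,"fingers": 16},
    {"ax": 0,"ay": 0,"az": 0,"tx": 0,"ty": 0,"tz": 0,"fingers": 16}
  ]
}}

```text
time: 8.2
ee_pos: [0.5082, 0.0311, 0.1655]
ee_rot: [-3.139, 0.001, -1.757]
force: [-0.4, 0.9, 0.2]
gripper_width: 0.0163
grip_force: 0.0
```

```bash
cat > st.py <<'E'
from h import *
o=bot.get_obs(); print(round(o["time"],2),np.round(o["ee_pos"]*1000,1),"yaw",np.degrees(o["ee_rot"][2]).round(1),np.round(o["qpos"],2),np.round(o["force"],1),np.round(o["wrist_torque"],3))
E
python3 st.py
```

```text
8.2 [508.2  31.1 165.5] yaw -100.7 [ 0.06  0.28 -0.32  0.98 -0.   -1.32] [-0.4  0.9  0.2] [-0.014 -0.038 -0.023]
```

>>> {"fn": "apply_moves", "kwargs": {
  "plan": [
    {"ax": 0,"ay": 0,"az": 0,"tx": 0,"ty": 0,"tz": 0.01,"fingers": 16},
    {"ax": 0,"ay": 0,"az": 0,"tx": 0,"ty": 0,"tz": 0.01,"fingers": 16},
    {"ax": 0,"ay": 0,"az": 0,"tx": 0,"ty": 0,"tz": 0.009,"fingers": 16},
    {"ax": 0,"ay": 0,"az": 0,"tx": 0,"ty": 0,"tz": 0,"fingers": 16}
  ]
}}

```text
time: 8.7
ee_pos: [0.5067, 0.031, 0.1492]
ee_rot: [3.14, -0.0, -1.757]
force: [-1.1, -0.6, -0.8]
gripper_width: 0.0157
grip_force: 0.0
```

```bash
python3 st.py
python3 - <<'E'
from h import *
for c in ["side","scene"]:
    p=bot.get_image(c); save(p,c+"1.png")
a=cv2.imread("pics/side1.png")[190:340,170:370];b=cv2.imread("pics/scene1.png")[140:290,240:440]
cv2.imwrite("pics/d.png",np.hstack([cv2.resize(a,(400,300)),cv2.resize(b,(400,300))]))
E
```

```text
8.7 [506.7  31.  149.2] yaw -100.6 [ 0.06  0.29 -0.34  0.94  0.   -1.32] [-1.1 -0.6 -0.8] [-0.015  0.004  0.02 ]
```

View pics/d.png

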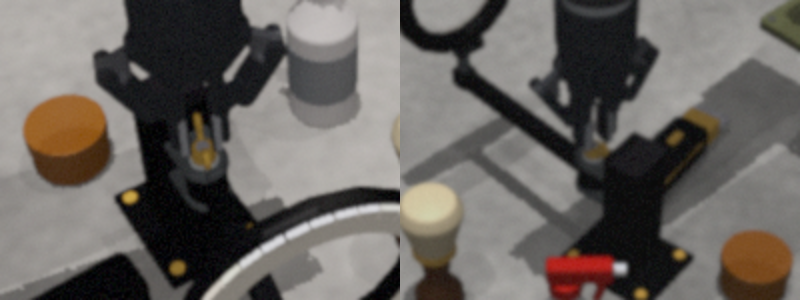

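The fingers straddle the wings around (200,145) in the side crop with no contact force. Now for the first stroke.

>>> {"fn": "apply_moves", "kwargs": {
  "plan": [
    {"ax": 0,"ay": 0,"az": 0.8,"tx": 0,"ty": 0,"tz": 0,"fingers": 16},
    {"ax": 0,"ay": 0,"az": 0.8,"tx": 0,"ty": 0,"tz": 0,"fingers": 16},
    {"ax": 0,"ay": 0,"az": 0.8,"tx": 0,"ty": 0,"tz": 0,"fingers": 16},
    {"ax": 0,"ay": 0,"az": 0.8,"tx": 0,"ty": 0,"tz": 0,"fingers": 16},
    {"ax": 0,"ay": 0,"az": 0.8,"tx": 0,"ty": 0,"tz": 0,"fingers": 16},
    {"ax": 0,"ay": 0,"az": 0.8,"tx": 0,"ty": 0,"tz": 0,"fingers": 16}
  ]
}}

```text
time: 9.55
ee_pos: [0.5076, 0.0311, 0.15]
ee_rot: [-3.141, 0.001, -2.599]
force: [1.0, -0.6, -0.3]
gripper_width: 0.0159
grip_force: 1.2
```

```bash
python3 st.py
```

```text
9.55 [507.6  31.1 150. ] yaw -148.9 [ 0.06  0.29 -0.34  0.94  0.   -0.48] [ 1.  -0.6 -0.3] [ 0.071 -0.112  0.05 ]
```

>>> {"fn": "apply_moves", "kwargs": {
  "plan": [
    {"ax": 0,"ay": 0,"az": 0.9,"tx": 0,"ty": 0,"tz": 0,"fingers": 16},
    {"ax": 0,"ay": 0,"az": 0.9,"tx": 0,"ty": 0,"tz": 0,"fingers": 16},
    {"ax": 0,"ay": 0,"az": 0.9,"tx": 0,"ty": 0,"tz": 0,"fingers": 16},
    {"ax": 0,"ay": 0,"az": 0.9,"tx": 0,"ty": 0,"tz": 0,"fingers": 16},
    {"ax": 0,"ay": 0,"az": 0.9,"tx": 0,"ty": 0,"tz": 0,"fingers": 16},
    {"ax": 0,"ay": 0,"az": 0.9,"tx": 0,"ty": 0,"tz": 0,"fingers": 16},
    {"ax": 0,"ay": 0,"az": 0.9,"tx": 0,"ty": 0,"tz": 0,"fingers": 16},
    {"ax": 0,"ay": 0,"az": 0.9,"tx": 0,"ty": 0,"tz": 0,"fingers": 16},
    {"ax": 0,"ay": 0,"az": 0.9,"tx": 0,"ty": 0,"tz": 0,"fingers": 16},
    {"ax": 0,"ay": 0,"az": 0.9,"tx": 0,"ty": 0,"tz": 0,"fingers": 16},
    {"ax": 0,"ay": 0,"az": 0.9,"tx": 0,"ty": 0,"tz": 0,"fingers": 16},
    {"ax": 0,"ay": 0,"az": 0.9,"tx": 0,"ty": 0,"tz": 0,"fingers": 16}
  ]
}}

```text
time: 11.05
ee_pos: [0.5075, 0.0318, 0.1498]
ee_rot: [3.141, -0.002, 1.799]
force: [0.9, 2.0, -1.4]
gripper_width: 0.0159
grip_force: 1.2
```

```bash
python3 st.py
```

```text
11.05 [507.5  31.8 149.8] yaw 103.1 [ 0.06  0.29 -0.34  0.94  0.    1.4 ] [ 0.9  2.  -1.4] [ 0.407 -0.189  0.05 ]
```

>>> {"fn": "apply_moves", "kwargs": {
  "plan": [
    {"ax": 0,"ay": 0,"az": 0.9,"tx": 0,"ty": 0,"tz": 0,"fingers": 16},
    {"ax": 0,"ay": 0,"az": 0.9,"tx": 0,"ty": 0,"tz": 0,"fingers": 16},
    {"ax": 0,"ay": 0,"az": 0.9,"tx": 0,"ty": 0,"tz": 0,"fingers": 16},
    {"ax": 0,"ay": 0,"az": 0.9,"tx": 0,"ty": 0,"tz": 0,"fingers": 16},
    {"ax": 0,"ay": 0,"az": 0.9,"tx": 0,"ty": 0,"tz": 0,"fingers": 16},
    {"ax": 0,"ay": 0,"az": 0.9,"tx": 0,"ty": 0,"tz": 0,"fingers": 16},
    {"ax": 0,"ay": 0,"az": 0.9,"tx": 0,"ty": 0,"tz": 0,"fingers": 16},
    {"ax": 0,"ay": 0,"az": 0.9,"tx": 0,"ty": 0,"tz": 0,"fingers": 16},
    {"ax": 0,"ay": 0,"az": 0.9,"tx": 0,"ty": 0,"tz": 0,"fingers": 16},
    {"ax": 0,"ay": 0,"az": 0.9,"tx": 0,"ty": 0,"tz": 0,"fingers": 16},
    {"ax": 0,"ay": 0,"az": 0,"tx": 0,"ty": 0,"tz": 0,"fingers": 16}
  ]
}}

```text
time: 12.42
ee_pos: [0.5074, 0.0311, 0.1499]
ee_rot: [3.142, -0.0, 0.235]
force: [0.0, 0.6, 0.0]
gripper_width: 0.016
grip_force: 0.0
```

```bash
python3 st.py
```

```text
12.43 [507.4  31.1 149.9] yaw 13.5 [ 0.06  0.29 -0.34  0.94  0.    2.97] [0.  0.6 0. ] [0.072 0.045 0.052]
```

>>> {"fn": "apply_moves", "kwargs": {
  "plan": [
    {"ax": 0,"ay": 0,"az": -1,"tx": 0,"ty": 0,"tz": 0,"fingers": 16},
    {"ax": 0,"ay": 0,"az": -1,"tx": 0,"ty": 0,"tz": 0,"fingers": 16},
    {"ax": 0,"ay": 0,"az": 0,"tx": 0,"ty": 0,"tz": -0.04,"fingers": 16},
    {"ax": 0,"ay": 0,"az": 0,"tx": 0,"ty": 0,"tz": -0.08,"fingers": 16},
    {"ax": 0,"ay": 0,"az": 0,"tx": 0,"ty": 0,"tz": -0.12,"fingers": 16},
    {"ax": 0,"ay": 0,"az": 0,"tx": 0,"ty": 0,"tz": 0,"fingers": 16}
  ]
}}

```text
time: 13.18
ee_pos: [0.5103, 0.0311, 0.2749]
ee_rot: [3.136, -0.009, 0.585]
force: [0.3, 1.0, -0.1]
gripper_width: 0.0161
grip_force: 0.0
```

```bash
python3 st.py; python3 piv.py c4.png
```

```text
13.18 [510.3  31.1 274.9] yaw 33.5 [ 0.06  0.22 -0.1   1.24 -0.    2.62] [ 0.3  1.  -0.1] [ 0.008 -0.014 -0.01 ]
[297 186  26  76 729]
((509.3879699707031, 33.151153564453125), (48.719661712646484, 16.07883644104004), 25.838674545288086) angle 39.635696
col ((499.8410339355469, 81.32435607910156), (51.84264373779297, 41.68362808227539), 10.022955894470215) 0.15439129012040867
arm [ 2.0564731e-02 -9.9978852e-01  5.1054227e+02 -6.7607155e+01] x at y=31: 508.514
```

Turned about 221°, wings now at 39.6° and the arm has not moved. Next I'll rotate back 180° and descend again.

>>> {"fn": "apply_moves", "kwargs": {
  "plan": [
    {"ax": 0,"ay": 0,"az": -1,"tx": 0,"ty": 0,"tz": 0,"fingers": 16},
    {"ax": 0,"ay": 0,"az": -1,"tx": 0,"ty": 0,"tz": 0,"fingers": 16},
    {"ax": 0,"ay": 0,"az": -1,"tx": 0,"ty": 0,"tz": 0,"fingers": 16},
    {"ax": 0,"ay": 0,"az": -1,"tx": 0,"ty": 0,"tz": 0,"fingers": 16},
    {"ax": 0,"ay": 0,"az": -1,"tx": 0,"ty": 0,"tz": 0,"fingers": 16},
    {"ax": 0,"ay": 0,"az": -1,"tx": 0,"ty": 0,"tz": 0,"fingers": 16},
    {"ax": 0,"ay": 0,"az": -1,"tx": 0,"ty": 0,"tz": 0,"fingers": 16},
    {"ax": 0,"ay": 0,"az": -1,"tx": 0,"ty": 0,"tz": 0,"fingers": 16},
    {"ax": 0,"ay": 0,"az": -1,"tx": 0,"ty": 0,"tz": 0,"fingers": 16},
    {"ax": 0,"ay": 0,"az": -1,"tx": 0,"ty": 0,"tz": 0,"fingers": 16},
    {"ax": 0,"ay": 0,"az": -1,"tx": 0,"ty": 0,"tz": 0,"fingers": 16},
    {"ax": 0,"ay": 0,"az": -1,"tx": 0,"ty": 0,"tz": 0,"fingers": 16}
  ]
}}

```text
time: 14.72
ee_pos: [0.5062, 0.0309, 0.2682]
ee_rot: [-3.14, -0.003, 2.684]
force: [-0.2, 0.7, -0.7]
gripper_width: 0.0158
grip_force: 0.0
```

>>> {"fn": "apply_moves", "kwargs": {
  "plan": [
    {"ax": 0,"ay": 0,"az": -1,"tx": 0,"ty": 0,"tz": 0,"fingers": 16},
    {"ax": 0,"ay": 0,"az": -1,"tx": 0,"ty": 0,"tz": 0,"fingers": 16},
    {"ax": 0,"ay": 0,"az": -1,"tx": 0,"ty": 0,"tz": 0,"fingers": 16},
    {"ax": 0,"ay": 0,"az": -1,"tx": 0,"ty": 0,"tz": 0,"fingers": 16},
    {"ax": 0,"ay": 0,"az": -1,"tx": 0,"ty": 0,"tz": 0,"fingers": 16},
    {"ax": 0,"ay": 0,"az": -1,"tx": 0,"ty": 0,"tz": 0,"fingers": 16},
    {"ax": 0,"ay": 0,"az": 0,"tx": 0,"ty": 0,"tz": 0.1,"fingers": 16},
    {"ax": 0,"ay": 0,"az": 0,"tx": 0,"ty": 0,"tz": 0.08,"fingers": 16},
    {"ax": 0,"ay": 0,"az": 0,"tx": 0,"ty": 0,"tz": 0.02,"fingers": 16},
    {"ax": 0,"ay": 0,"az": 0,"tx": 0,"ty": 0,"tz": 0,"fingers": 16},
    {"ax": 0,"ay": 0,"az": 0,"tx": 0,"ty": 0,"tz": 0,"fingers": 16}
  ]
}}

```text
time: 16.1
ee_pos: [0.5084, 0.0311, 0.1712]
ee_rot: [-3.14, 0.002, -2.559]
force: [-0.1, -0.0, -0.5]
gripper_width: 0.016
grip_force: 0.0
```

```bash
python3 st.py
```

```text
16.1 [508.4  31.1 171.2] yaw -146.6 [ 0.06  0.27 -0.31  0.99 -0.   -0.52] [-0.1 -0.  -0.5] [-0.027 -0.033  0.023]
```

>>> {"fn": "apply_moves", "kwargs": {
  "plan": [
    {"ax": 0,"ay": 0,"az": 0,"tx": 0,"ty": 0,"tz": 0.015,"fingers": 16},
    {"ax": 0,"ay": 0,"az": 0,"tx": 0,"ty": 0,"tz": 0.015,"fingers": 16},
    {"ax": 0,"ay": 0,"az": 0,"tx": 0,"ty": 0,"tz": 0.012,"fingers": 16},
    {"ax": 0,"ay": 0,"az": 0.4,"tx": 0,"ty": 0,"tz": 0,"fingers": 16},
    {"ax": 0,"ay": 0,"az": 0.8,"tx": 0,"ty": 0,"tz": 0,"fingers": 16},
    {"ax": 0,"ay": 0,"az": 0.8,"tx": 0,"ty": 0,"tz": 0,"fingers": 16},
    {"ax": 0,"ay": 0,"az": 0.8,"tx": 0,"ty": 0,"tz": 0,"fingers": 16}
  ]
}}

```text
time: 16.98
ee_pos: [0.507, 0.031, 0.1484]
ee_rot: [-3.142, -0.0, -3.053]
force: [-0.3, 0.7, 0.2]
gripper_width: 0.016
grip_force: 1.2
```

```bash
python3 st.py
```

```text
16.98 [507.   31.  148.4] yaw -174.9 [ 0.06  0.29 -0.35  0.94 -0.   -0.03] [-0.3  0.7  0.2] [0.048 0.009 0.047]
```

>>> {"fn": "apply_moves", "kwargs": {
  "plan": [
    {"ax": 0,"ay": 0,"az": 0.9,"tx": 0,"ty": 0,"tz": 0,"fingers": 16},
    {"ax": 0,"ay": 0,"az": 0.9,"tx": 0,"ty": 0,"tz": 0,"fingers": 16},
    {"ax": 0,"ay": 0,"az": 0.9,"tx": 0,"ty": 0,"tz": 0,"fingers": 16},
    {"ax": 0,"ay": 0,"az": 0.9,"tx": 0,"ty": 0,"tz": 0,"fingers": 16},
    {"ax": 0,"ay": 0,"az": 0.9,"tx": 0,"ty": 0,"tz": 0,"fingers": 16},
    {"ax": 0,"ay": 0,"az": 0.9,"tx": 0,"ty": 0,"tz": 0,"fingers": 16},
    {"ax": 0,"ay": 0,"az": 0.9,"tx": 0,"ty": 0,"tz": 0,"fingers": 16},
    {"ax": 0,"ay": 0,"az": 0.9,"tx": 0,"ty": 0,"tz": 0,"fingers": 16}
  ]
}}

```text
time: 17.98
ee_pos: [0.5071, 0.0319, 0.1483]
ee_rot: [3.141, -0.002, 1.974]
force: [-0.1, 3.2, -1.2]
gripper_width: 0.0163
grip_force: 1.2
```

```bash
python3 st.py
```

```text
17.98 [507.1  31.9 148.3] yaw 113.1 [ 0.06  0.29 -0.35  0.94  0.    1.23] [-0.1  3.2 -1.2] [ 0.534 -0.08   0.047]
```

>>> {"fn": "apply_moves", "kwargs": {
  "plan": [
    {"ax": 0,"ay": 0,"az": 0.9,"tx": 0,"ty": 0,"tz": 0,"fingers": 16},
    {"ax": 0,"ay": 0,"az": 0.9,"tx": 0,"ty": 0,"tz": 0,"fingers": 16},
    {"ax": 0,"ay": 0,"az": 0.9,"tx": 0,"ty": 0,"tz": 0,"fingers": 16},
    {"ax": 0,"ay": 0,"az": 0.9,"tx": 0,"ty": 0,"tz": 0,"fingers": 16}
  ]
}}

```text
time: 18.48
ee_pos: [0.5076, 0.0318, 0.1485]
ee_rot: [3.141, -0.002, 1.345]
force: [1.9, 1.7, -0.2]
gripper_width: 0.0159
grip_force: 1.2
```

```bash
python3 st.py
```

```text
18.48 [507.6  31.8 148.5] yaw 77.1 [ 0.06  0.29 -0.35  0.94  0.    1.86] [ 1.9  1.7 -0.2] [ 0.441 -0.254  0.025]
```

>>> {"fn": "apply_moves", "kwargs": {
  "plan": [
    {"ax": 0,"ay": 0,"az": 0.5,"tx": 0,"ty": 0,"tz": 0,"fingers": 16},
    {"ax": 0,"ay": 0,"az": 0.5,"tx": 0,"ty": 0,"tz": 0,"fingers": 16}
  ]
}}

```text
time: 18.73
ee_pos: [0.5077, 0.0317, 0.1485]
ee_rot: [3.141, -0.002, 1.173]
force: [1.2, 1.9, -1.3]
gripper_width: 0.016
grip_force: 1.1
```

```bash
python3 st.py
```

```text
18.73 [507.7  31.7 148.5] yaw 67.2 [ 0.06  0.29 -0.35  0.94  0.    2.03] [ 1.2  1.9 -1.3] [ 0.365 -0.307  0.055]
```

>>> {"fn": "apply_moves", "kwargs": {
  "plan": [
    {"ax": 0,"ay": 0,"az": 0.5,"tx": 0,"ty": 0,"tz": 0,"fingers": 16},
    {"ax": 0,"ay": 0,"az": 0.5,"tx": 0,"ty": 0,"tz": 0,"fingers": 16}
  ]
}}

```text
time: 18.98
ee_pos: [0.5078, 0.0316, 0.1485]
ee_rot: [3.142, -0.001, 0.999]
force: [0.9, 1.9, -1.8]
gripper_width: 0.0158
grip_force: 1.1
```

```bash
python3 st.py
```

```text
18.98 [507.8  31.6 148.5] yaw 57.2 [ 0.06  0.29 -0.35  0.94  0.    2.2 ] [ 0.9  1.9 -1.8] [ 0.323 -0.281  0.035]
```

>>> {"fn": "apply_moves", "kwargs": {
  "plan": [
    {"ax": 0,"ay": 0,"az": 0.5,"tx": 0,"ty": 0,"tz": 0,"fingers": 16},
    {"ax": 0,"ay": 0,"az": 0.5,"tx": 0,"ty": 0,"tz": 0,"fingers": 16}
  ]
}}

```text
time: 19.23
ee_pos: [0.5078, 0.0315, 0.1485]
ee_rot: [-3.141, -0.001, 0.824]
force: [0.9, 1.8, -1.1]
gripper_width: 0.0159
grip_force: 1.1
```

```bash
python3 st.py
```

```text
19.23 [507.8  31.5 148.5] yaw 47.2 [ 0.06  0.29 -0.35  0.94  0.    2.38] [ 0.9  1.8 -1.1] [ 0.309 -0.285  0.033]
```

>>> {"fn": "apply_moves", "kwargs": {
  "plan": [
    {"ax": 0,"ay": 0,"az": 0.5,"tx": 0,"ty": 0,"tz": 0,"fingers": 16},
    {"ax": 0,"ay": 0,"az": 0.5,"tx": 0,"ty": 0,"tz": 0,"fingers": 16}
  ]
}}

```text
time: 19.48
ee_pos: [0.5078, 0.0315, 0.1485]
ee_rot: [-3.141, -0.001, 0.65]
force: [1.4, 0.9, -1.0]
gripper_width: 0.0163
grip_force: 7.4
```

```bash
python3 st.py
```

```text
19.48 [507.8  31.5 148.5] yaw 37.2 [ 0.06  0.29 -0.35  0.94  0.    2.55] [ 1.4  0.9 -1. ] [ 0.282 -0.273  0.194]
```

>>> {"fn": "apply_moves", "kwargs": {
  "plan": [
    {"ax": 0,"ay": 0,"az": 0.2,"tx": 0,"ty": 0,"tz": 0,"fingers": 16},
    {"ax": 0,"ay": 0,"az": 0,"tx": 0,"ty": 0,"tz": 0,"fingers": 16}
  ]
}}

```text
time: 19.73
ee_pos: [0.5078, 0.0315, 0.1486]
ee_rot: [-3.141, -0.001, 0.619]
force: [2.0, 2.2, -3.9]
gripper_width: 0.0159
grip_force: 13.6
```

```bash
python3 st.py
```

```text
19.73 [507.8  31.5 148.6] yaw 35.5 [ 0.06  0.29 -0.35  0.94  0.    2.58] [ 2.   2.2 -3.9] [ 0.471 -0.632  0.377]
```

>>> {"fn": "apply_moves", "kwargs": {
  "plan": [
    {"ax": 0,"ay": 0,"az": -0.5,"tx": 0,"ty": 0,"tz": 0,"fingers": 16},
    {"ax": 0,"ay": 0,"az": -1,"tx": 0,"ty": 0,"tz": 0,"fingers": 16},
    {"ax": 0,"ay": 0,"az": -1,"tx": 0,"ty": 0,"tz": 0,"fingers": 16},
    {"ax": 0,"ay": 0,"az": 0,"tx": 0,"ty": 0,"tz": 0,"fingers": 16},
    {"ax": 0,"ay": 0,"az": 0,"tx": 0,"ty": 0,"tz": -0.04,"fingers": 16},
    {"ax": 0,"ay": 0,"az": 0,"tx": 0,"ty": 0,"tz": -0.08,"fingers": 16},
    {"ax": 0,"ay": 0,"az": 0,"tx": 0,"ty": 0,"tz": -0.12,"fingers": 16},
    {"ax": 0,"ay": 0,"az": 0,"tx": 0,"ty": 0,"tz": 0,"fingers": 16},
    {"ax": 0,"ay": 0,"az": 0,"tx": 0,"ty": 0,"tz": 0,"fingers": 16}
  ]
}}

```text
time: 20.85
ee_pos: [0.507, 0.0309, 0.2687]
ee_rot: [3.141, 0.0, 1.052]
force: [0.1, -0.5, 0.5]
gripper_width: 0.016
grip_force: 0.0
```

```bash
python3 st.py; python3 piv.py c5.png
```

```text
20.85 [507.   30.9 268.7] yaw 60.3 [ 0.06  0.22 -0.12  1.24 -0.    2.15] [ 0.1 -0.5  0.5] [-0.011 -0.012 -0.048]
[301 182  26  77 744]
((509.2461853027344, 33.44775390625), (49.11750030517578, 15.440202713012695), 59.716209411621094) angle 66.89657
col ((499.7716979980469, 81.18463897705078), (51.93180847167969, 41.79970932006836), 9.620186805725098) 0.15441023147196759
arm [ 3.1997301e-02 -9.9948794e-01  5.1070084e+02 -5.9682003e+01] x at y=31: 507.79776
```

View pics/c5.png

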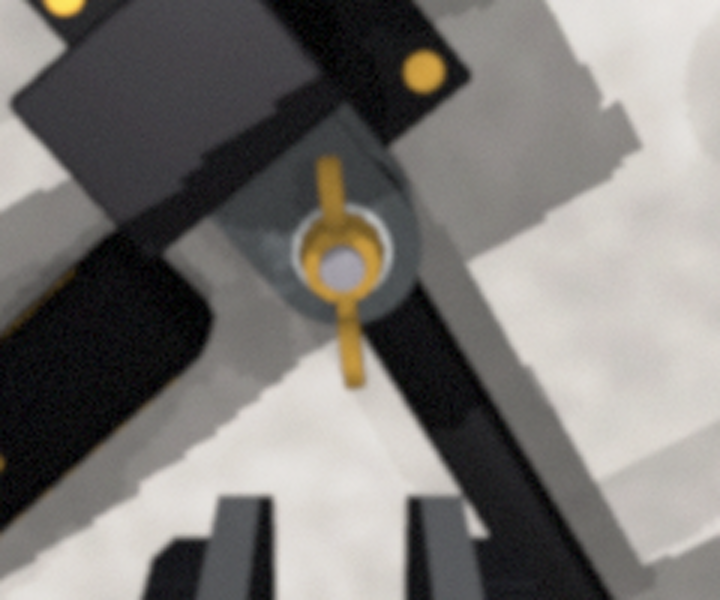

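The stop is confirmed: torque rose from 0.05 to 0.38 N m, and the nut sprang back to 67°. Total turn is about 6.5 rad, so a start of about 3.5, which is in the given range. The crop shows the hand clear and the arm within about 0.6° of its aim.

```bash
python3 -c "
from bench import bot
print(bot.hand_in())"
```

```text
the job is handed in; nothing more can be done
None
```

I ran the wing nut down about 6.5 rad until it stopped on its washer, raised the hand clear with the lamp still on aim, and handed the job in at about 21 s; no verdict was returned.

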